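# Find the uncaught kit case and snap it shut

### The job

One of the three upright kit cases in the rack has a catch that has not caught. Working from the robot's left to its right, pull each white tab a good centimetre towards the robot and let it go again, without swinging any lid wide open; then take the case that came loose across its thickness, lid and back together, and squeeze until its lid snaps shut and stays home. Leave the phone, screwdriver and solder spool where they lie.

Things in the scene. Friction and masses are not known exactly. Their poses are not given: they have to be found in the camera images.
- rack: Aluminium rack (tray 110 x 520 x 12 mm) fixed to the bench, with three equal upright cases 170 mm apart along its y, lids towards the robot. Origin: centre of its underside; x points away from the robot, y to its left, z up. A case is 120 mm wide (y), 42 mm thick (x -21 to +21 mm: lid 16 mm in front, black shell 26 mm behind); top edge 122 mm above the bench.
- case_left: Black fixed back shell of the case on the robot's left (rack y +170 mm), 120 mm wide, 110 mm tall; its back face is the far side of the case. Origin: centre of the case's underside (middle of the closed 42 mm thickness), axes as the rack. A finger on this back and one on the lid squeeze the case; about 15 N at the top of the lid, held half a second, snaps it.
- top_left (a point): Middle of that case's 42 mm thickness and 120 mm width, level with its top edge (110 mm above its underside); axes as the rack. A small black catch housing, 24 mm wide (y) and 19 mm tall, stands on the shell from here to 20 mm behind.
- tab_left (a point): Centre of the top face of the white pull tab on the light grey lid; moves with the lid. Tab: 30 mm wide (y), 8 mm thick (x), 28 mm tall above the lid's top edge, 13 mm in front of the case's middle when shut. Tugged, a caught lid gives springily: about 4 N to start, 10 N after 10 mm, hard stop after 12 mm; an uncaught lid follows freely with about 5 N at 10 mm.
- lid_left (a joint): Angle (rad) of the light grey lid on the robot's left (rack y +170 mm). Hinge: bottom edge, 4 mm above the case's underside; grows as the top swings to the robot (limit 1.2). A caught lid rests near 0.015; an uncaught one floats on a light spring (1.2 N m/rad) near 0.063, only 5 mm prouder at the top. Pressed to 0.01 or less for half a second it snaps and stays under 0.03.
- case_middle: Black fixed back shell of the case in the middle, 120 mm wide, 110 mm tall; its back face is the far side of the case. Origin: centre of the case's underside (middle of the closed 42 mm thickness), axes as the rack. A finger on this back and one on the lid squeeze the case; about 15 N at the top of the lid, held half a second, snaps it.
- top_middle (a point): Middle of that case's 42 mm thickness and 120 mm width, level with its top edge (110 mm above its underside); axes as the rack. A small black catch housing, 24 mm wide (y) and 19 mm tall, stands on the shell from here to 20 mm behind.
- tab_middle (a point): Centre of the top face of the white pull tab on the blue lid; moves with the lid. Tab: 30 mm wide (y), 8 mm thick (x), 28 mm tall above the lid's top edge, 13 mm in front of the case's middle when shut. Tugged, a caught lid gives springily: about 4 N to start, 10 N after 10 mm, hard stop after 12 mm; an uncaught lid follows freely with about 5 N at 10 mm.
- lid_middle (a joint): Angle (rad) of the blue lid in the middle. Hinge: bottom edge, 4 mm above the case's underside; grows as the top swings to the robot (limit 1.2). A caught lid rests near 0.015; an uncaught one floats on a light spring (1.2 N m/rad) near 0.063, only 5 mm prouder at the top. Pressed to 0.01 or less for half a second it snaps and stays under 0.03.
- case_right: Black fixed back shell of the case on the robot's right (rack y -170 mm), 120 mm wide, 110 mm tall; its back face is the far side of the case. Origin: centre of the case's underside (middle of the closed 42 mm thickness), axes as the rack. A finger on this back and one on the lid squeeze the case; about 15 N at the top of the lid, held half a second, snaps it.
- top_right (a point): Middle of that case's 42 mm thickness and 120 mm width, level with its top edge (110 mm above its underside); axes as the rack. A small black catch housing, 24 mm wide (y) and 19 mm tall, stands on the shell from here to 20 mm behind.
- tab_right (a point): Centre of the top face of the white pull tab on the orange lid; moves with the lid. Tab: 30 mm wide (y), 8 mm thick (x), 28 mm tall above the lid's top edge, 13 mm in front of the case's middle when shut. Tugged, a caught lid gives springily: about 4 N to start, 10 N after 10 mm, hard stop after 12 mm; an uncaught lid follows freely with about 5 N at 10 mm.
- lid_right (a joint): Angle (rad) of the orange lid on the robot's right (rack y -170 mm). Hinge: bottom edge, 4 mm above the case's underside; grows as the top swings to the robot (limit 1.2). A caught lid rests near 0.015; an uncaught one floats on a light spring (1.2 N m/rad) near 0.063, only 5 mm prouder at the top. Pressed to 0.01 or less for half a second it snaps and stays under 0.03.
- phone: Bystander: silver phone lying flat, 146 x 71 x 8 mm; origin centre of its underside.
- driver: Bystander: screwdriver with orange handle lying on the bench, 150 mm long along its x, the handle to -x.
- spool: Bystander: white solder spool standing flat, 54 mm across, 30 mm tall; origin centre of its underside.

How it is judged (in metres and radians):
On the way, in this order (a step that is already met when the one before it is completed fails the run):
1. the left lid is tugged towards the robot by about a centimetre (lid beyond 0.072 rad) (value of joint lid_left above 0.072 rad), for 0.1 s.
2. the middle lid is tugged towards the robot by about a centimetre (lid beyond 0.072 rad) (value of joint lid_middle above 0.072 rad), for 0.1 s.
3. the right lid is tugged towards the robot by about a centimetre (lid beyond 0.072 rad) (value of joint lid_right above 0.072 rad), for 0.1 s.
4. a case is squeezed across its thickness so that every lid is home (under 0.045 rad) while a finger bears on a case's back shell (over 3 N) (value of joint each of lid_left, lid_middle, lid_right below 0.045 rad and (contact force between the fingers and case_left above 3 N or contact force between the fingers and case_middle above 3 N or contact force between the fingers and case_right above 3 N)), for 0.1 s.
At the end, for the whole second after the job is handed in: All three lids are held home by their catches (each under 0.045 rad, where an uncaught lid would float to about 0.063) and at rest (value of joint each of lid_left, lid_middle, lid_right below 0.045 rad and velocity of joint lid_left between -0.05 and 0.05 rad/s and velocity of joint lid_middle between -0.05 and 0.05 rad/s and velocity of joint lid_right between -0.05 and 0.05 rad/s); the robot touches nothing.
It fails at once if a lid is swung wide open (beyond 0.5 rad) (value of joint any of lid_left, lid_middle, lid_right above 0.5 rad).
It fails at once if the phone is shifted more than 30 mm (distance of phone from where it was at the start of the episode above 0.03 m).
It fails at once if the driver is shifted more than 30 mm (distance of driver from where it was at the start of the episode above 0.03 m).
It fails at once if the spool is shifted more than 30 mm (distance of spool from where it was at the start of the episode above 0.03 m).
It also fails if it takes over 67 s, if anything falls off the work surface, if the arm or the gripper's body presses on something with over 40 N, if the wrist force passes 120 N, or if a joint passes its speed limit or range.

### The arm

A 6-joint arm with a two-finger parallel gripper is mounted at the origin on the work surface. World frame = base frame: x ahead of the robot, y to its left, z up, the work surface at z = 0. Lengths are in mm, angles in rad, forces in N, time in s.
With the tool pointing down it reaches from about 325 to 775 mm from the base axis. Payload 9.3 kg.
Tool frame: the origin (TCP) lies midway between the tips of the shut fingers; the grasp point (between the pads) lies 19 mm behind it; z points along the fingers, y is the line along which they close (so a half turn about z gives the same grasp; the last joint's range is limited). The gripper opens to 85 mm and grips with 20 to 120 N. Pads are 22 mm wide; open, the fingers measure 114 mm over their backs; the gripper's body (76 mm by 85 mm) begins 54 mm behind the grasp point. The pads swing forward as they close: fully open they stand 13 mm farther back than shut.
Start: joints at [-1.366, 0.259, 0.021, 1.334, 0, 1.418], TCP at [192.611, -515.168, 231.279] pointing down, gripper open.
Joint ranges: [-3.04, 3.04], [-0.91, 1.82], [-1.04, 1.36], [-1.92, 1.95], [-1.52, 1.45], [-3.14, 3.14]. Speed limits (rad/s): [2.22, 2.22, 2.79, 3.14, 3.14, 3.14].

### API

Orientations are given as a rotation vector (axis times angle).
In Python, from bench import read_state, grab_frame, camera_params, sign_off gives the robot as it stands. The module is installed in compiled form; this text tells all that it offers.
- The arm moves only by the tool send_rows, never from a script. Its argument "series" is a list of rows, each a list of 3 entries, a list of its own where there are three numbers: the opening, from -1 (shut) to 1 (fully open), then the shift along the tool's x, y, z in cm, then the turn about the tool's z in rad. A call has 1 to 12 rows; each row shifts and turns the commanded pose from where the row before left it, along the tool's axes as they then stand; what a row does not reach is not made up. A row lasts 1/12 s, in which the tool goes at most 41.7 mm and 7.16 degrees, less where a joint would pass 70% of its speed; a pose out of reach is approached as far as the arm can. A call with a gripper value outside its range is refused whole. The fingers move at their own pace and stop on an object; "squeeze" is the grip in N (left out, the last holds). Time passes only in rows, so rows that do not move let the fingers close. It gives the time, the measured TCP pose, the force, the opening and the grip force at its end, in the units of the state.
- read_state(): the state, without advancing time (a new reading comes with each control period).
- grab_frame(name): name is "side" or "top" or "wrist"; returns the picture (480x640x3 uint8, blue, green, red); there is no depth.
- camera_params(name): a dict with "camera_matrix" (3x3 intrinsics, pixels), "T" (4x4, takes a point from camera to world coordinates). Camera axes: x right, y up, looking along -z (the intrinsics and any distortion apply to the point x, -y, -z); pixel columns grow to the right and rows downward; lengths in mm; the calibration is good to about 2 mm. A picture is of the moment at which its call begins: read the wrist's pose just before it. camera_params takes no time and is no camera call; for the wrist camera it gives the pose at the moment of the call.
- sign_off(): hands the job in; it is judged then, once.
The state is a dict: "t": time; "qpos": joint angles; "qvel": joint speeds; "joint_torque": joint torques, N m; "position": TCP position; "tool_rot": TCP orientation; "contact_force": force on the tool from outside, world axes, zero at the start; "ft_torque": the same for the moment, N m; "finger_gap": finger opening in mm; "gripper_force": force on a finger pad.
Only numpy, scipy, OpenCV 4.12 (cv2) and the standard library are available. Lean on these libraries where they do the work, as an engineer would, in place of code of your own. Each camera call takes 0.05 s, during which the arm holds its last target. There are 200 camera calls.

## Working session

There is one attempt and no reset: what is moved stays moved. The work goes in short steps, Python scripts to look and compute and a tool call to move; the robot and the scene stay as the last step left them, time stands still between calls to the robot, and variables do not carry over. Pictures are saved under pics/ and viewed, at most 10 in all, crops included, and the job is handed in when it is done.

Besides the shell and the picture viewer there is one more tool, called after "Request:" in YAML: its name, and indented under it one key for each argument. send_rows: Moves the arm, as the interface text tells. Its arguments: {"type":"object","properties":{"series":{"type":"array"},"squeeze":{"type":"number"}},"required":["series"]}

```bash
mkdir -p pics
python3 - <<'E'
from bench import *
import cv2,numpy as np
np.set_printoptions(precision=4,suppress=True)
print(read_state())
for n in("side","top"):
    cv2.imwrite(f"pics/{n}0.png",grab_frame(n)); p=camera_params(n); print(n,p["camera_matrix"],p["T"],[k for k in p])
E
```

```text
{'t': 0.0, 'qpos': array([-1.3656,  0.2592,  0.0207,  1.3337, -0.    ,  1.4182]), 'qvel': array([ 0.0001, -0.0006, -0.0014,  0.0009,  0.0003, -0.0016]), 'joint_torque': array([  0.0003, -55.5643,  34.4528,   0.0137,  -0.0003,  -0.    ]), 'position': array([ 192.5252, -514.8962,  230.661 ]), 'tool_rot': array([-3.0902, -0.5587,  0.0001]), 'contact_force': array([ 0.1353, -0.0114, -0.6391]), 'ft_torque': array([-0.0516, -0.0089, -0.0179]), 'gripper_force': 0.0, 'finger_gap': 85.53691785808589}
side [[457.7755   0.     320.2044]
 [  0.     457.7755 238.9583]
 [  0.       0.       1.    ]] [[ -0.9403   0.2019  -0.274  311.5006]
 [ -0.3401  -0.5249   0.7803 727.2226]
 [  0.0137   0.8269   0.5623 623.2067]
 [  0.       0.       0.       1.    ]] ['camera_matrix', 'T']
top [[459.4624   0.     322.7712]
 [  0.     459.4624 239.8875]
 [  0.       0.       1.    ]] [[   0.0082    0.9958   -0.0909  478.3339]
 [  -1.        0.0083    0.0012   -1.2302]
 [   0.0019    0.0909    0.9959 1214.4267]
 [   0.        0.        0.        1.    ]] ['camera_matrix', 'T']
```

View pics/top0.png

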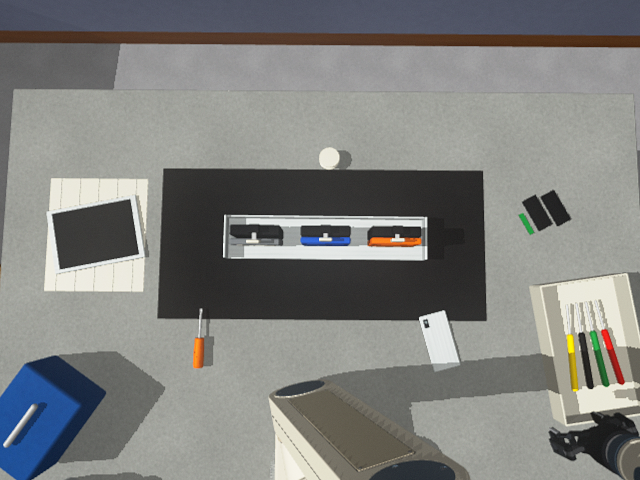

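View pics/side0.png

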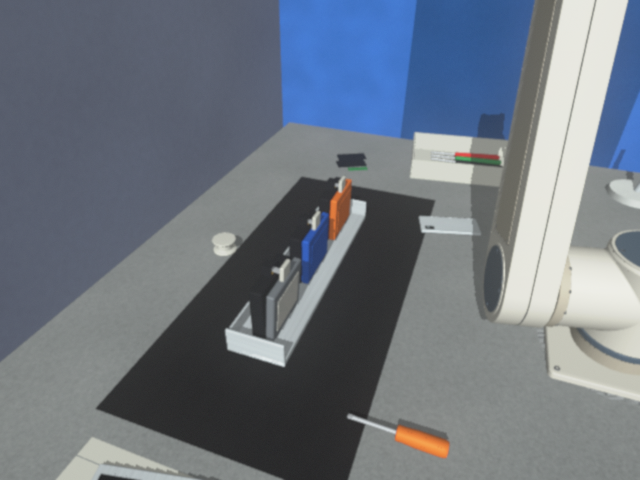

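The top picture shows the rack at columns 223–428, rows 215–260, with tabs near (253,237), (325,237) and (398,237). The phone is at (438,338), the driver at (200,340) and the spool at (330,158). Next I'll zoom in on the rack.

Run:
```python
import cv2
i=cv2.imread("pics/top0.png")[208:268,218:433]
cv2.imwrite("pics/top0c.png",cv2.resize(i,None,fx=3.7,fy=3.7,interpolation=cv2.INTER_CUBIC))
```

```text
(no output)
```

View pics/top0c.png

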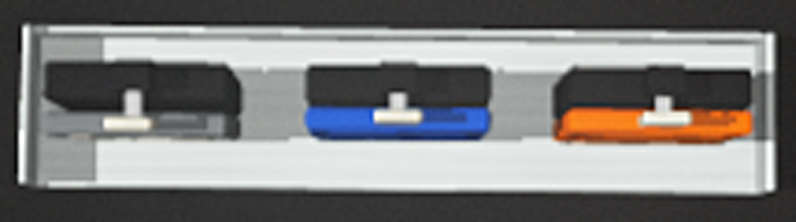

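The zoomed crop shows tab centres at full-image pixels of about (252.3,241.2), (325.3,239.4) and (397.7,239.9). The left tab looks roughly 2 px prouder.

```bash
cat > h.py <<'E'
from bench import *
import cv2,numpy as np
np.set_printoptions(precision=2,suppress=True)
def ray(n,u,v,z,p=None):
    p=p or camera_params(n); K=p["camera_matrix"];T=p["T"]
    d=np.linalg.inv(K)@[u,v,1]; d=T[:3,:3]@(d*[1,-1,-1]); o=T[:3,3]
    return o+d*(z-o[2])/d[2]
def pix(n,P,p=None):
    p=p or camera_params(n);T=p["T"];c=T[:3,:3].T@(np.array(P)-T[:3,3])
    q=p["camera_matrix"]@(c*[1,-1,-1]);return q[:2]/q[2]
E
python3 - <<'E'
from h import *
for u,v in((127,123),(397,116),(665,118)): print("tab",ray("top",218+u/3.7,208+v/3.7,150))
for u,v in((45,64),(240,64),(305,66),(490,68),(560,68),(750,72)): print("shell back top",ray("top",218+u/3.7,208+v/3.7,122))
for u,v in((22,26),(775,33),(18,185),(775,191)): print("rim z~20",ray("top",218+u/3.7,208+v/3.7,20))
for u,v in((438,338),(200,340),(330,158)): print("by",ray("top",u,v,10))
E
```

```text
tab [570.95 161.28 150.  ]
tab [576.78  -8.34 150.  ]
tab [ 576.93 -176.9   150.  ]
shell back top [611.25 219.43 122.  ]
shell back top [612.31  93.31 122.  ]
shell back top [611.36  51.24 122.  ]
shell back top [611.07 -68.47 122.  ]
shell back top [ 611.45 -113.77  122.  ]
shell back top [ 609.88 -236.74  122.  ]
rim z~20 [650.64 257.05  20.  ]
rim z~20 [ 650.15 -276.78   20.  ]
rim z~20 [537.89 256.73  20.  ]
rim z~20 [ 538.08 -275.38   20.  ]
by [ 336.26 -302.38   10.  ]
by [326.29 311.93  10.  ]
by [808.45 -20.18  10.  ]
```

Request:
send_rows:
  series:
    - [1,[0,0,0],-0.121]
    - [1,[0,0,0],-0.121]
    - [1,[0,0,0],-0.121]
    - [1,[0,0,0],-0.121]
    - [1,[0,0,0],-0.121]
    - [1,[0,0,0],-0.121]
    - [1,[0,0,0],-0.121]
    - [1,[0,0,0],-0.121]
    - [1,[0,0,0],-0.121]
    - [1,[0,0,0],-0.121]
    - [1,[0,0,0],-0.121]
    - [1,[0,0,0],-0.121]
  squeeze: 40

```text
t: 1.1
position: [192.6, -515.0, 230.9]
tool_rot: [-1.933, -2.476, -0.001]
contact_force: [0.2, -0.4, 0.9]
finger_gap: 85.3
gripper_force: 0.0
```

Request:
send_rows:
  series:
    - [1,[0,0,0],-0.121]
    - [1,[0,0,0],-0.121]
    - [1,[0,0,0],-0.121]
    - [1,[0,0,0],-0.121]
    - [1,[0,0,0],-0.121]
    - [1,[0,0,0],-0.121]
    - [1,[0,0,0],-0.121]
    - [1,[0,0,0],-0.121]
    - [1,[0,0,0],-0.121]
    - [1,[0,0,0],-0.121]
    - [1,[0,0,0],-0.121]
    - [1,[0,0,0],0]

```text
t: 2.1
position: [192.6, -515.0, 230.9]
tool_rot: [0.007, -3.141, -0.001]
contact_force: [0.2, 0.0, -0.3]
finger_gap: 85.4
gripper_force: 0.0
```

Request:
send_rows:
  series:
    - [1,[-1.9,3.38,0],0]
    - [1,[-1.9,3.38,0],0]
    - [1,[-1.9,3.38,0],0]
    - [1,[-1.9,3.38,0],0]
    - [1,[-1.9,3.38,0],0]
    - [1,[-1.9,3.38,0],0]
    - [1,[-1.9,3.38,0],0]
    - [1,[-1.9,3.38,0],0]
    - [1,[-1.9,3.38,0],0]
    - [1,[-1.9,3.38,0],0]

```text
t: 2.93
position: [383.3, -175.5, 231.4]
tool_rot: [0.009, 3.141, -0.0]
contact_force: [1.0, -0.9, -0.0]
finger_gap: 85.4
gripper_force: 0.0
```

Request:
send_rows:
  series:
    - [1,[-1.9,3.38,0],0]
    - [1,[-1.9,3.38,0],0]
    - [1,[-1.9,3.38,0],0]
    - [1,[-1.9,3.38,0],0]
    - [1,[-1.9,3.38,0],0]
    - [1,[-1.9,3.38,0],0]
    - [1,[-1.9,3.38,0],0]
    - [1,[-1.9,3.38,0],0]
    - [1,[-1.9,3.38,0],0]
    - [1,[-1.9,3.38,0],0]
    - [1,[0,0,0],0]
    - [1,[0,0,0],0]

```text
t: 3.93
position: [573.4, 162.2, 230.0]
tool_rot: [-0.003, -3.14, 0.0]
contact_force: [0.8, -0.5, -0.2]
finger_gap: 85.3
gripper_force: 0.0
```

Run:
```python
from h import *
p=camera_params("wrist");s=read_state();print(s["position"],s["tool_rot"],s["qpos"],p["T"])
cv2.imwrite("pics/w1.png",grab_frame("wrist"))
print(pix("wrist",[571,161,150],p),pix("wrist",[590,161.5,122],p))
np.save("w1.npy",p["T"])
```

```text
[573.39 162.23 230.05] [-0.   -3.14  0.  ] [ 0.13  0.34  0.13  1.37 -0.    0.14] [[  0.    -0.95  -0.31 493.81]
 [  1.     0.     0.   163.4 ]
 [  0.    -0.31   0.95 372.73]
 [  0.     0.     0.     1.  ]]
[319.19 250.08] [320.48 263.42]
```

View pics/w1.png

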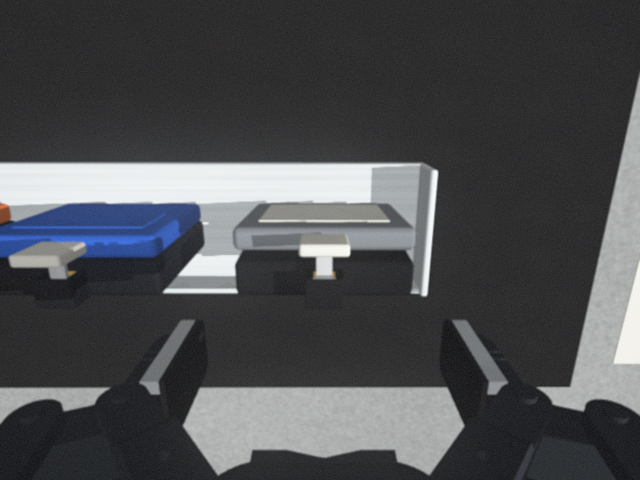

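The wrist picture shows the left tab at about (325,245) and its catch housing at (323,290). The middle tab is at about (48,255).

Run:
```python
from h import *
p=camera_params("wrist");i=cv2.imread("pics/w1.png")
for r in((325,236),(325,246),(325,258),(299,246),(350,246)): print(r,ray("wrist",*r,150,p))
print("hous",ray("wrist",323,278,141,p),ray("wrist",323,303,122,p),"midtab",ray("wrist",48,255,150,p))
print(i[228:264:2,330].tolist());
```

```text
(325, 236) [562.17 163.17 150.  ]
(325, 246) [568.22 163.16 150.  ]
(325, 258) [575.6  163.15 150.  ]
(299, 246) [568.17 148.13 150.  ]
(350, 246) [568.26 177.61 150.  ]
hous [592.06 161.93 141.  ] [618.6  161.85 122.  ] midtab [573.29   1.93 150.  ]
[[135, 131, 125], [150, 145, 140], [159, 155, 149], [140, 145, 141], [132, 137, 140], [131, 137, 137], [134, 141, 141], [134, 138, 138], [185, 194, 194], [232, 237, 238], [241, 247, 247], [241, 245, 246], [239, 244, 244], [235, 241, 241], [211, 216, 217], [224, 222, 221], [223, 221, 218], [223, 220, 218]]
```

Request:
send_rows:
  series:
    - [1,[0.2,0,3.4],0]
    - [1,[0,0,3.4],0]
    - [1,[0,0,2.4],0]
    - [1,[0,0,1.0],0]
    - [0,[0,0,0],0]
    - [-0.3,[0,0,0],0]
    - [-0.6,[0,0,0],0]
    - [-0.6,[0,0,0],0]
    - [-0.6,[0,0,0],0]
    - [-0.6,[0,0,0],0]
  squeeze: 40

```text
t: 4.82
position: [572.2, 162.7, 131.6]
tool_rot: [-0.001, 3.138, 0.007]
contact_force: [-1.4, 10.6, 7.4]
finger_gap: 28.9
gripper_force: 40.0
```

Request:
send_rows:
  series:
    - [-0.6,[0.25,0,0],0]
    - [-0.6,[0.25,0,0],0]
    - [-0.6,[0.25,0,0],0]
    - [-0.6,[0.25,0,0],0]
    - [-0.6,[0.1,0,0],0]
    - [-0.6,[0,0,0],0]
    - [-0.6,[0,0,0],0]
    - [-0.6,[0,0,0],0]

```text
t: 5.48
position: [561.4, 162.7, 130.1]
tool_rot: [-0.001, 3.139, 0.007]
contact_force: [5.2, 10.6, -4.8]
finger_gap: 28.4
gripper_force: 40.3
```

Request:
send_rows:
  series:
    - [-0.6,[-0.3,0,0],0]
    - [-0.6,[-0.4,0,0],0]
    - [-0.6,[-0.4,0,0],0]
    - [0,[0,0,0],0]
    - [1,[0,0,0],0]
    - [1,[0,0,0],0]
    - [1,[0,0,0],0]
    - [1,[0,0,-2.5],0]
    - [1,[0,0,-2.5],0]
    - [1,[0,0,0],0]

```text
t: 6.32
position: [572.7, 160.6, 183.7]
tool_rot: [0.002, 3.136, 0.001]
contact_force: [-0.5, 0.2, 0.6]
finger_gap: 85.7
gripper_force: 0.0
```

Run:
```python
from h import *
p=camera_params("top")
i=grab_frame("top");s=read_state();print(s["position"])
for P in([571,162,150],[577,-8,150],[577,-177,150]):print(pix("top",P))
cv2.imwrite("pics/t2.png",cv2.resize(i[208:268,218:433],None,fx=3.7,fy=3.7,interpolation=cv2.INTER_CUBIC))
```

```text
[572.24 160.51 181.73]
[252.02 241.22]
[325.15 239.26]
[397.77 239.86]
```

Request:
send_rows:
  series:
    - [1,[-0.5,-3.36,0],0]
    - [1,[0,-3.36,0],0]
    - [1,[0,-3.36,0],0]
    - [1,[0,-3.36,0],0]
    - [1,[0,-3.36,0],0]
    - [1,[0,0,0],0]
    - [1,[0,0,0],0]

```text
t: 6.95
position: [575.6, -9.3, 178.4]
tool_rot: [-0.007, -3.14, -0.0]
contact_force: [-0.7, -0.2, -0.7]
finger_gap: 85.7
gripper_force: 0.0
```

Run:
```python
from h import *
p=camera_params("wrist");s=read_state();print(s["position"],s["tool_rot"])
i=grab_frame("wrist");cv2.imwrite("pics/w2.png",i)
m=(i.min(2)>150).astype(np.uint8);m[:150]=0
n,l,st,c=cv2.connectedComponentsWithStats(m)
for a,b in zip(st[1:],c[1:]):
    if a[4]>150: print(a,b,ray("wrist",*b,150,p))
```

```text
[575.6   -9.3  178.43] [-0.01 -3.14 -0.  ]
[    0   168   640   130 37039] [319.3  203.74] [534.33  -9.7  150.  ]
[549 238  91   4 264] [595.81 239.83] [551.16 112.16 150.  ]
[ 299  269   63   41 1082] [331.63 295.6 ] [577.61  -4.34 150.  ]
[141 313  80   6 407] [181.12 315.92] [587.74 -74.97 150.  ]
[436 313  80   6 467] [474.76 315.53] [588.23  62.89 150.  ]
[ 184  421   88   53 2669] [225.28 440.69] [661.11 -60.07 150.  ]
[ 292  420  171   54 5427] [382.24 438.74] [660.27  22.36 150.  ]
```

View pics/w2.png

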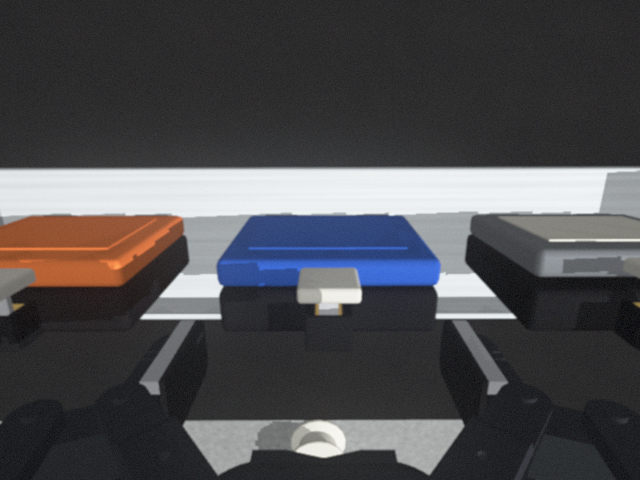

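The middle tab's top face is at about (329,293), with the housing below it at (328,330). That puts the tab at x ≈ 576, y ≈ -5.6.

Request:
send_rows:
  series:
    - [1,[0,0.35,2.0],0]
    - [1,[0,0,2.0],0]
    - [1,[0,0,0.8],0]
    - [0,[0,0,0],0]
    - [-0.3,[0,0,0],0]
    - [-0.6,[0,0,0],0]
    - [-0.6,[0,0,0],0]
    - [-0.6,[0,0,0],0]
    - [-0.6,[0,0,0],0]
    - [-0.6,[0,0,0],0]
  squeeze: 50

```text
t: 7.83
position: [577.0, -6.7, 133.2]
tool_rot: [0.004, 3.138, -0.009]
contact_force: [-0.4, -12.4, 7.0]
finger_gap: 28.3
gripper_force: 49.7
```

Request:
send_rows:
  series:
    - [-0.6,[0.25,0,0],0]
    - [-0.6,[0.25,0,0],0]
    - [-0.6,[0.25,0,0],0]
    - [-0.6,[0.25,0,0],0]
    - [-0.6,[0.05,0,0],0]
    - [-0.6,[0,0,0],0]
    - [-0.6,[0,0,0],0]
    - [-0.6,[0,0,0],0]

```text
t: 8.5
position: [568.5, -6.6, 132.4]
tool_rot: [0.004, 3.136, -0.008]
contact_force: [10.3, -11.9, -6.6]
finger_gap: 28.3
gripper_force: 50.1
```

Request:
send_rows:
  series:
    - [-0.6,[0.15,0,0],0]
    - [-0.6,[0,0,0],0]
    - [-0.6,[0,0,0],0]
    - [-0.6,[0,0,0],0]

```text
t: 8.83
position: [567.3, -6.6, 132.3]
tool_rot: [0.004, 3.135, -0.008]
contact_force: [12.0, -12.2, -9.1]
finger_gap: 28.4
gripper_force: 50.2
```

Request:
send_rows:
  series:
    - [-0.6,[-0.4,0,0],0]
    - [-0.6,[-0.4,0,0],0]
    - [-0.6,[-0.4,0,0],0]
    - [0,[0,0,0],0]
    - [1,[0,0,0],0]
    - [1,[0,0,0],0]
    - [1,[0,0,0],0]
    - [1,[0,0,-2.5],0]
    - [1,[0,0,-2.5],0]
    - [1,[0,0,0],0]

```text
t: 9.67
position: [577.5, -3.9, 185.8]
tool_rot: [0.001, 3.136, -0.001]
contact_force: [-0.0, -0.1, 0.5]
finger_gap: 85.6
gripper_force: 0.0
```

Request:
send_rows:
  series:
    - [1,[0,-3.4,0],0]
    - [1,[0,-3.4,0],0]
    - [1,[0,-3.4,0],0]
    - [1,[0,-3.4,0],0]
    - [1,[0,-3.4,0],0]
    - [1,[0,0,0],0]
    - [1,[0,0,0],0]

```text
t: 10.25
position: [575.5, -175.5, 180.8]
tool_rot: [-0.006, -3.141, -0.001]
contact_force: [0.5, 0.8, -0.4]
finger_gap: 85.6
gripper_force: 0.0
```

Run:
```python
from h import *
p=camera_params("wrist");s=read_state();print(s["position"],s["tool_rot"])
i=grab_frame("wrist");cv2.imwrite("pics/w3.png",i)
for r in((329,293),(329,285),(329,303)): print(ray("wrist",*r,150,p))
```

```text
[ 575.54 -175.47  180.75] [-0.01 -3.14 -0.  ]
[ 577.38 -171.69  150.  ]
[ 573.31 -171.69  150.  ]
[ 582.54 -171.69  150.  ]
```

View pics/w3.png

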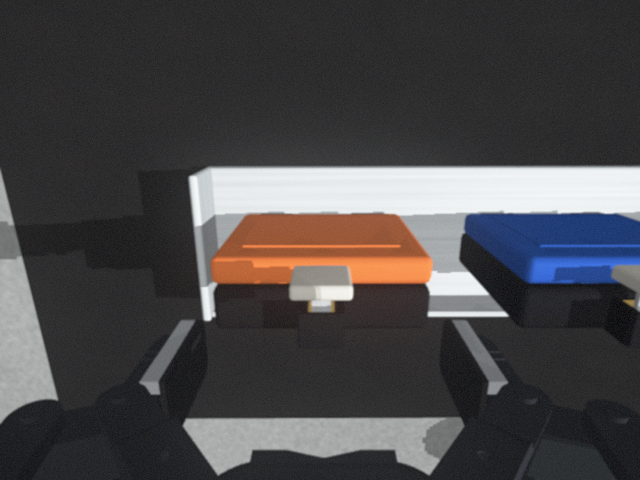

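The right tab is at about (321,290), centred between the fingers.

Request:
send_rows:
  series:
    - [1,[0,0,2.0],0]
    - [1,[0,0,2.0],0]
    - [1,[0,0,1.0],0]
    - [0,[0,0,0],0]
    - [-0.3,[0,0,0],0]
    - [-0.6,[0,0,0],0]
    - [-0.6,[0,0,0],0]
    - [-0.6,[0,0,0],0]
    - [-0.6,[0,0,0],0]
    - [-0.6,[0,0,0],0]

```text
t: 11.13
position: [576.9, -176.7, 133.3]
tool_rot: [0.004, 3.138, -0.009]
contact_force: [-0.5, -10.9, 5.7]
finger_gap: 28.7
gripper_force: 50.0
```

Request:
send_rows:
  series:
    - [-0.6,[0.25,0,0],0]
    - [-0.6,[0.25,0,0],0]
    - [-0.6,[0.25,0,0],0]
    - [-0.6,[0.25,0,0],0]
    - [-0.6,[0.2,0,0],0]
    - [-0.6,[0,0,0],0]
    - [-0.6,[0,0,0],0]
    - [-0.6,[0,0,0],0]

```text
t: 11.8
position: [566.7, -176.7, 132.5]
tool_rot: [0.003, 3.136, -0.008]
contact_force: [10.3, -10.8, -7.5]
finger_gap: 28.2
gripper_force: 50.3
```

Request:
send_rows:
  series:
    - [-0.6,[-0.4,0,0],0]
    - [-0.6,[-0.4,0,0],0]
    - [-0.6,[-0.4,0,0],0]
    - [0,[0,0,0],0]
    - [1,[0,0,0],0]
    - [1,[0,0,0],0]
    - [1,[0,0,0],0]
    - [1,[0,0,-3.5],0]
    - [1,[0,0,-3.5],0]
    - [1,[0,0,0],0]

```text
t: 12.63
position: [577.7, -174.5, 207.7]
tool_rot: [0.001, 3.134, -0.005]
contact_force: [0.5, -0.3, 1.5]
finger_gap: 85.6
gripper_force: 0.0
```

Request:
send_rows:
  series:
    - [1,[-0.12,3.38,0],0]
    - [1,[-0.12,3.38,0],0]
    - [1,[-0.12,3.38,0],0]
    - [1,[-0.12,3.38,0],0]
    - [1,[-0.12,3.38,0],0]
    - [1,[-0.12,3.38,0],0]
    - [1,[-0.12,3.38,0],0]
    - [1,[-0.12,3.38,0],0]
    - [1,[-0.12,3.38,0],0]
    - [1,[-0.12,3.38,0],0]
    - [1,[0,0,0],0]
    - [1,[0,0,0],0]

```text
t: 13.63
position: [587.7, 166.0, 201.0]
tool_rot: [0.004, -3.141, -0.0]
contact_force: [0.4, -0.9, -0.5]
finger_gap: 85.5
gripper_force: 0.0
```

Request:
send_rows:
  series:
    - [1,[0,0,0],0.1208]
    - [1,[0,0,0],0.1208]
    - [1,[0,0,0],0.1208]
    - [1,[0,0,0],0.1208]
    - [1,[0,0,0],0.1208]
    - [1,[0,0,0],0.1208]
    - [1,[0,0,0],0.1208]
    - [1,[0,0,0],0.1208]
    - [1,[0,0,0],0.1208]
    - [1,[0,0,0],0.1208]
    - [1,[0,0,0],0.1208]
    - [1,[0,0,0],0.1208]

```text
t: 14.63
position: [588.1, 162.7, 201.3]
tool_rot: [2.092, 2.343, -0.0]
contact_force: [-0.3, -0.2, -0.1]
finger_gap: 85.4
gripper_force: 0.0
```

Request:
send_rows:
  series:
    - [1,[0,0,0],0.1208]
    - [1,[0,0,0],0]
    - [1,[0,0,0],0]

```text
t: 14.88
position: [588.2, 163.1, 201.3]
tool_rot: [2.219, 2.224, -0.0]
contact_force: [0.1, -0.5, 0.6]
finger_gap: 85.2
gripper_force: 0.0
```

Run:
```python
from h import *
p=camera_params("wrist");s=read_state();print(s["position"],s["tool_rot"],s["qpos"])
print(cv2.Rodrigues(s["tool_rot"])[0])
i=grab_frame("wrist");cv2.imwrite("pics/w4.png",i)
for P in([571,163,150],[611,163,122],[565,163,122]): print(pix("wrist",P,p))
```

```text
[588.16 163.08 201.3 ] [ 2.22  2.22 -0.  ] [ 0.13  0.37  0.11  1.31 -0.    1.7 ]
[[-0.  1. -0.]
 [ 1.  0. -0.]
 [-0. -0. -1.]]
[289.14 275.39]
[361.97 256.77]
[282.65 256.63]
```

View pics/w4.png

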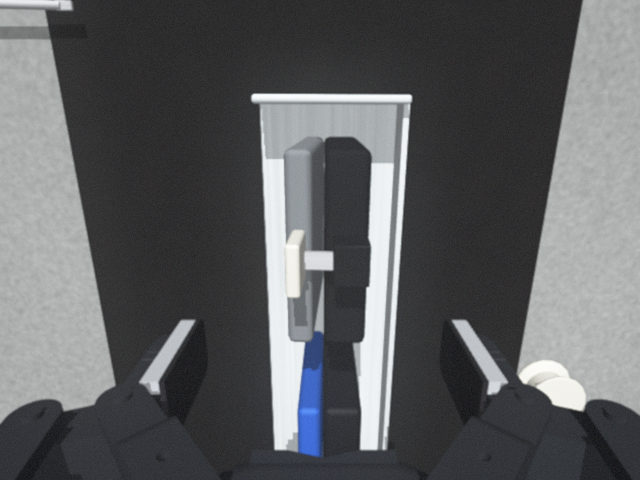

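The left lid stands proud of its shell at (303,240) against (347,240). The case is almost centred between the fingers, so I'll descend and squeeze.

Request:
send_rows:
  series:
    - [1,[0,0.15,2.5],0]
    - [1,[0,0,2.5],0]
    - [1,[0,0,2.5],0]
    - [1,[0,0,2.0],0]
    - [1,[0,0,0.6],0]
    - [1,[0,0,0],0]
    - [0.3,[0,0,0],0]
    - [-0.2,[0,0,0],0]
    - [-0.4,[0,0,0],0]
    - [-0.4,[0,0,0],0]
    - [-0.4,[0,0,0],0]
    - [-0.4,[0,0,0],0]
  squeeze: 60

```text
t: 15.93
position: [593.7, 164.1, 103.0]
tool_rot: [2.218, 2.216, 0.011]
contact_force: [16.6, 0.8, 7.1]
finger_gap: 39.6
gripper_force: 67.6
```

Request:
send_rows:
  series:
    - [-0.4,[0,0,0],0]
    - [-0.4,[0,0,0],0]
    - [-0.4,[0,0,0],0]
    - [-0.4,[0,0,0],0]
    - [-0.4,[0,0,0],0]
    - [-0.4,[0,0,0],0]
    - [-0.4,[0,0,0],0]
    - [-0.4,[0,0,0],0]
    - [-0.4,[0,0,0],0]
    - [-0.4,[0,0,0],0]
    - [-0.4,[0,0,0],0]
    - [-0.4,[0,0,0],0]

```text
t: 16.93
position: [593.7, 164.1, 103.0]
tool_rot: [2.218, 2.216, 0.011]
contact_force: [14.0, 0.2, 4.6]
finger_gap: 40.0
gripper_force: 66.6
```

Request:
send_rows:
  series:
    - [0,[0,0,0],0]
    - [1,[0,0,0],0]
    - [1,[0,0,0],0]
    - [1,[0,0,0],0]
    - [1,[0,0,0],0]
    - [1,[0,0,-2.5],0]
    - [1,[0,0,-3.0],0]
    - [1,[0,0,-3.0],0]
    - [1,[0,0,-3.0],0]
    - [1,[0,0,0],0]
    - [1,[0,0,0],0]
    - [1,[0,0,0],0]

```text
t: 17.93
position: [589.3, 164.0, 214.7]
tool_rot: [-2.221, -2.221, 0.001]
contact_force: [0.2, -0.1, -0.6]
finger_gap: 85.6
gripper_force: 0.0
```

Run:
```python
from h import *
p=camera_params("wrist");s=read_state();print(s["position"],s["contact_force"])
i=grab_frame("wrist");cv2.imwrite("pics/w5.png",i)
```

```text
[589.31 164.01 214.75] [ 0.16 -0.1  -0.6 ]
```

View pics/w5.png

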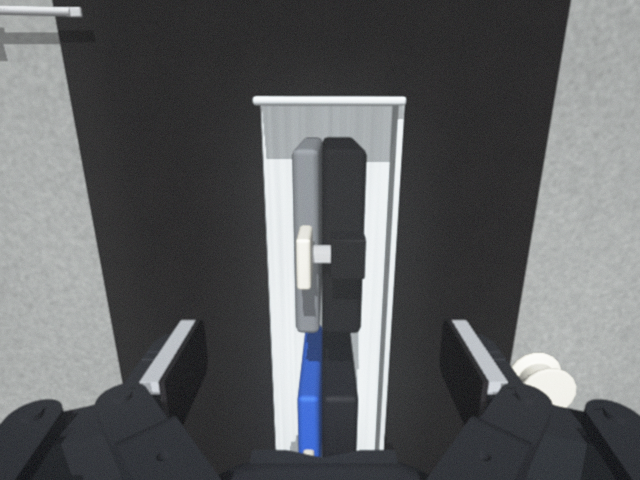

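The left lid is now flush with its shell: its tab has moved closer to the housing, at (305,255) against (348,255). It's clear of the fingers, so I'll hand in.

```bash
python3 -c "
from bench import *
print(sign_off())"
```

```text
the job is handed in; nothing more can be done
None
```

I tugged the three tabs from left to right; the left case was the loose one. I squeezed it until its lid sat flush, checked that in a wrist-camera picture, and handed the job in. The hand-in gave no verdict.

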